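# Pack the clinic's medicine kit

## Robot

A 6-joint arm with a two-finger parallel gripper is mounted at the origin on the work surface. World frame = base frame: x ahead of the robot, y to its left, z up, the work surface at z = 0. Lengths are in m, angles in degrees, forces in N, time in s.
With the tool pointing down it reaches from about 0.25 to 0.775 m from the base axis. Payload 4 kg.
Tool frame: the origin (TCP) lies at the very end of the fingers, on their centre line; the grasp point (between the pads) lies 19 mm behind it (env.grip_depth is the distance from the TCP to the grasp point, in m); z points along the fingers, y is the line along which they close (so a half turn about z gives the same grasp; the last joint's range is limited). The gripper opens to 94 mm and grips with 3 to 60 N. Pads are 16 mm wide; open, the fingers measure 119 mm over their backs; the gripper's body (75 mm by 177 mm) begins 78 mm behind the grasp point.
Start: joints at [62.103, 4.996, 78.535, -0, 96.463, -5.907], TCP at [0.206, 0.51, 0.206] pointing down, gripper open.
Joint ranges: [-177.83, 177.83], [-43.37, 116.18], [15.69, 146.23], [-61.86, 241.86], [9.47, 152.12], [-147.06, 147.06]. Speed limits (degrees/s): [159.86, 159.86, 180, 180, 180, 180].

## Interface

Orientations are given as a 3x3 rotation matrix whose columns are the frame's x, y, z axes.
In Python, from station import env, vision, close_job gives the robot as it stands.
- The arm moves only by the shell command python3 -m handwheel 'ROWS' [OPENING] [FORCE]. ROWS is JSON, a list that holds one entry, the list of rows, each a list of 6 numbers: the shift along the tool's x, y, z each as a share of 0.25 m, from -1 to 1, then the turn, a rotation vector about the tool's x, y, z each as a share of 180 degrees, from -1 to 1. In form: [[[x, y, z, rx, ry, rz], ...]]. A call has 1 to 20 rows; each row shifts and turns the commanded pose from where the row before left it, along the tool's axes as they then stand; what a row does not reach is not made up. A row lasts 1/8 s, in which the tool goes at most 62.5 mm and 10.7 degrees, less where a joint would pass 70% of its speed; a pose out of reach is approached as far as the arm can. A call with a number of a shift or a turn outside -1 to 1 is refused whole. A call with a gripper value outside its range is refused whole. OPENING is the opening, from 0 (shut) to 1 (fully open), set as the call begins (- or left out, the last holds). The fingers move at their own pace and stop on an object; FORCE is the grip in N (left out, the last holds). Time passes only in rows, so rows that do not move let the fingers close. It gives the time, the measured TCP pose, the force, the opening and the grip force at its end, in the units of the state.
- env.sense(): the state, without advancing time (a new reading comes with each control period).
- vision.read_camera(name): name is "side" or "top" or "wrist"; returns a dict with "color" (480x640x3 uint8, red, green, blue), "intrinsics" (3x3 intrinsics, pixels), "R" (3x3) and "t" (3): a world point X has camera coordinates R X + t; the wrist camera has in their place "hand_eye" (4x4, takes a point from camera to tool coordinates, whose origin is the TCP and whose axes are the flange's). Camera axes: x right, y down, z forward; pixel columns grow to the right and rows downward; lengths in m; the calibration is good to about 2 mm. A picture is of the moment at which its call begins: read the wrist's pose just before it. There is no depth.
- close_job(): hands the job in; it is judged then, once.
The state is a dict: "clock": time; "joints": joint angles; "joint_vel": joint speeds; "tau": joint torques, N m; "tool_pos": TCP position; "ee_rot": TCP orientation; "contact_force": force on the tool from outside, world axes, zero at the start; "wrist_torque": the same for the moment, N m; "opening": opening from 0.0 (shut) to 1.0 (fully open); "grasp_force": force on a finger pad.
Only numpy, scipy, OpenCV 4.12 (cv2) and the standard library are available. Lean on these libraries where they do the work, as an engineer would, in place of code of your own. Each camera call takes 0.05 s, during which the arm holds its last target. There are 200 camera calls.

## Task

Pack the medicine kit: put the blue-capped bottle into the blue pocket and the orange-capped bottle into the orange pocket, each upright and right down on the pocket's floor without tipping it over on the way. Move the counting spatula from its rest into the kit's slot, blade edgewise between the white slot walls and handle out of the open end, fully down and upright. Leave the green-capped bottle in its pocket and leave the black-capped bottle, the jar and the cup alone.

Things in the scene. Friction and masses are not known exactly. Their poses are not given: they have to be found in the camera images.
- kit: grey kit base plate, 180 x 236 x 10 mm (x, y, z), fixed to the table. Origin: centre of its underside, on the table. The row of three pocket cups is centred at x = -45 mm; the blade slot lies along y at x = +60 mm.
- slot (a point): point on top of the kit's base plate (10 mm above the table), mid slot; axes as the kit's. The spatula's origin belongs here, y along y. The slot, open on top, lies between two white walls 10 mm apart, 24 mm high, 11 mm thick, from y = -109 mm (end wall) to y = -6 mm (open end). Beyond, to y = +118 mm, the bare plate carries the handle.
- spatula: tablet-counting spatula standing on its long edge in the rest. Steel blade 4 mm thick (x), from y = -90 to +2 mm, 32 mm high; red handle 16 mm thick (x), from y = +2 to +92 mm, 28 mm high. Lower edges flush. Origin: bottom edge, mid thickness, where blade meets handle; y from blade to handle, z up. 0.08 kg, balances near y = 0.
- spatula_grip (a point): grip point on the spatula's handle, mid thickness, at y = +22 mm, 16 mm above its lower edge; pinch the 16 mm thickness from above.
- rest: white rest of the spatula, plate 56 x 210 x 12 mm, fixed; two cheeks 16 mm apart, 50 mm long and 12 mm high, either side of the blade (centred at y = -55 mm). The spatula lies along its y axis, standing on the plate's top. Origin: centre of its underside.
- bottle_blue: white round plastic medicine bottle, upright, 48 mm in diameter up to 88 mm, shoulder to 97 mm, blue cap 34 mm in diameter from 97 to 118 mm high, blue band round it at 60-82 mm; 0.13 kg. Origin: centre of its underside, z up its axis. Starts on the table.
- pocket_blue: blue square plastic cup, open on top, 64 mm square outside, 54 mm square inside, 54 mm high with a 5 mm floor (49 mm deep); fixed on the kit's base. The three cups stand in a row along the kit's y axis, 68 mm apart, in any order. Origin: centre of its underside (10 mm above the table); axes parallel to the kit's. Empty at first.
- bottle_orange: white round plastic medicine bottle, upright, 48 mm in diameter up to 88 mm, shoulder to 97 mm, orange cap 34 mm in diameter from 97 to 118 mm high, orange band round it at 60-82 mm; 0.13 kg. Origin: centre of its underside, z up its axis. Starts on the table.
- pocket_orange: orange square plastic cup, open on top, 64 mm square outside, 54 mm square inside, 54 mm high with a 5 mm floor (49 mm deep); fixed on the kit's base. The three cups stand in a row along the kit's y axis, 68 mm apart, in any order. Origin: centre of its underside (10 mm above the table); axes parallel to the kit's. Empty at first.
- bottle_green: white round plastic medicine bottle, upright, 48 mm in diameter up to 88 mm, shoulder to 97 mm, green cap 34 mm in diameter from 97 to 118 mm high, green band round it at 60-82 mm; 0.13 kg. Origin: centre of its underside, z up its axis. Already in the green pocket; it stays there.
- pocket_green: green square plastic cup, open on top, 64 mm square outside, 54 mm square inside, 54 mm high with a 5 mm floor (49 mm deep); fixed on the kit's base. The three cups stand in a row along the kit's y axis, 68 mm apart, in any order. Origin: centre of its underside (10 mm above the table); axes parallel to the kit's. Holds the green-capped bottle.
- bottle_black: white round plastic medicine bottle, upright, 48 mm in diameter up to 88 mm, shoulder to 97 mm, black cap 34 mm in diameter from 97 to 118 mm high, black band round it at 60-82 mm; 0.13 kg. Origin: centre of its underside, z up its axis. Stands on the table; not wanted, leave it.
- jar: amber glass jar with white cap, 60 mm in diameter, 85 mm high, on the table; a bystander. Origin: centre of its underside.
- cup: white open plastic cup, 72 mm in diameter at the rim, 80 mm high, on the table; a bystander. Origin: centre of its underside.
Things that resemble listed ones, but are neither listed nor needed, are in the scene too. What is meant by the spatula is not turquoise, and is the smaller of those in its own colour.

How it is judged (in metres and radians):
At the end, for the whole second after the job is handed in: Blue-, orange- and green-capped bottles stand at rest in their pockets: within 8 mm of centre, on the floor (5 mm), tilt under 0.12 rad. Spatula at rest in the slot, origin within 7 mm across, 16 mm along, 5 mm up of the slot point, handle at the open end, tilt and misalignment under 0.12 rad (horizontal distance between bottle_blue and pocket_blue below 0.008 m and z of bottle_blue in the frame of pocket_blue between 0 and 0.01 m and angle between each of bottle_blue, bottle_orange, bottle_green, spatula's own z axis and vertical below 0.12 rad and linear speed of each of bottle_blue, bottle_orange, bottle_green, spatula below 0.02 m/s and horizontal distance between bottle_orange and pocket_orange below 0.008 m and z of bottle_orange in the frame of pocket_orange between 0 and 0.01 m and horizontal distance between bottle_green and pocket_green below 0.008 m and z of bottle_green in the frame of pocket_green between 0 and 0.01 m and x of spatula in the frame of slot between -0.007 and 0.007 m and y of spatula in the frame of slot between -0.016 and 0.016 m and z of spatula in the frame of slot between -0.003 and 0.005 m and angle between the y axis of spatula and the y axis of slot, either way round below 0.12 rad and y of spatula_grip in the frame of slot above 0 m); the robot touches nothing.
It fails at once if a bystander (black-capped bottle, amber jar or white cup) is shifted more than 40 mm or tipped over (distance of any of bottle_black, jar, cup from where it was at the start of the episode above 0.04 m or angle between any of bottle_black, jar, cup's own z axis and vertical above 0.5 rad).
It fails at once if the green-capped bottle is lifted or moved more than 30 mm from where it stood (distance of bottle_green from where it was at the start of the episode above 0.03 m).
It fails at once if the blue-capped or orange-capped bottle is tipped right over (angle between any of bottle_blue, bottle_orange's own z axis and vertical above 1.2 rad).
It also fails if it takes over 70 s, if anything falls off the work surface, if the arm or the gripper's body presses on something with over 40 N, if the wrist force passes 120 N, or if a joint passes its speed limit or range.

## Working session

There is one attempt and no reset: what is moved stays moved. The work goes in short steps, Python scripts to look and compute and a shell command to move; the robot and the scene stay as the last step left them, time stands still between calls to the robot, and variables do not carry over. Pictures are saved under pics/ and viewed, at most 10 in all, crops included, and the job is handed in when it is done.

```bash
ls; mkdir -p pics
python3 - <<'E'
from station import env, vision
import cv2,json,numpy as np
s=env.sense(); print(s['clock'],s['tool_pos'],s['ee_rot'],s['opening'],env.grip_depth)
for n in ['top','side','wrist']:
    c=vision.read_camera(n)
    cv2.imwrite(f'pics/{n}0.png',c['color'][:,:,::-1])
    print(n,{k:np.round(np.array(v),4).tolist() for k,v in c.items() if k!='color'})
E
```

```text
pics
0.0 [0.20568717 0.50951077 0.20433915] [[-9.27259703e-01  3.74417462e-01 -1.00394012e-03]
 [ 3.74418744e-01  9.27257772e-01 -1.90475761e-03]
 [ 2.17736772e-04 -2.14209898e-03 -9.99997682e-01]] 0.9973221905266849 0.0188
top {'intrinsics': [[446.8841, 0.0, 316.4223], [0.0, 446.8841, 235.3692], [0.0, 0.0, 1.0]], 'R': [[0.0235, -0.9994, 0.0248], [-0.9924, -0.0264, -0.1206], [0.1211, -0.0217, -0.9924]], 't': [-0.0848, 0.4459, 0.9967]}
side {'intrinsics': [[580.1553, 0.0, 324.5112], [0.0, 580.1553, 257.548], [0.0, 0.0, 1.0]], 'R': [[0.9069, -0.4214, -0.0028], [-0.2797, -0.597, -0.7519], [0.3151, 0.6827, -0.6593]], 't': [-0.4467, 0.1255, 1.4595]}
wrist {'intrinsics': [[375.351, 0.0, 322.4839], [0.0, 375.351, 236.7234], [0.0, 0.0, 1.0]], 'hand_eye': [[-0.0003, -0.9574, -0.2889, 0.0856], [1.0, -0.0002, -0.0002, -0.0003], [0.0002, -0.2889, 0.9574, -0.1779], [0.0, 0.0, 0.0, 1.0]]}
```

View pics/top0.png

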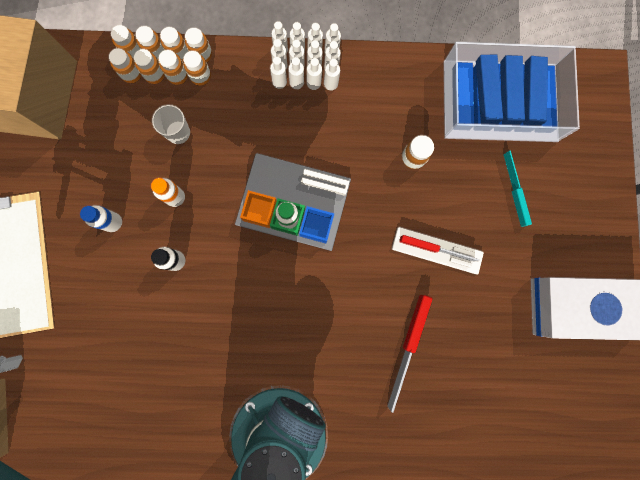

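View pics/side0.png

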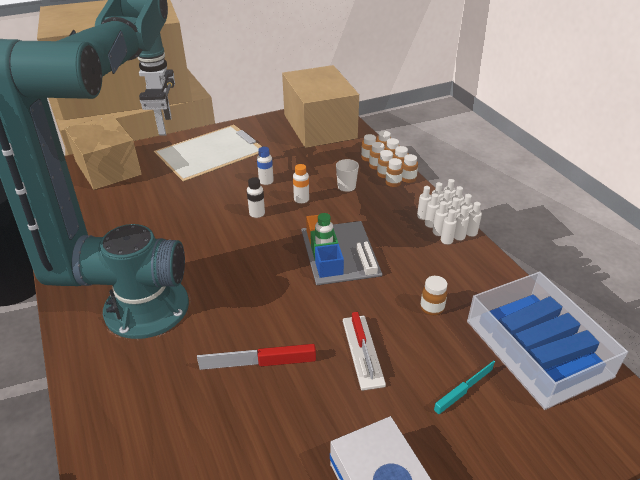

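The top view shows the kit at about (293,202), its pockets orange (258,208), green (287,214) and blue (318,224), and the slot walls at (325,181). The blue cap is at (92,215), orange at (160,187), black at (160,257), the cup at (171,124) and the jar at (418,152). Possible spatulas are the red one in the rest (435,248), the large red one on the table (410,350) and the turquoise one (517,190). I choose the smaller red one, in the rest.

Run:
```python
import cv2,numpy as np
im=cv2.imread('pics/top0.png')
def cr(x,y,w,h,s): return cv2.resize(im[y:y+h,x:x+w],None,fx=s,fy=s,interpolation=cv2.INTER_CUBIC)
o=np.zeros((600,800,3),np.uint8)
o[:330,:375]=cr(230,150,125,110,3)      # kit
o[:315,380:800]=cr(75,170,140,105,3)    # bottles
o[340:580,:400]=cr(390,222,100,60,4)    # rest
cv2.imwrite('pics/crop1.png',o)
```

```text
(no output)
```

View pics/crop1.png

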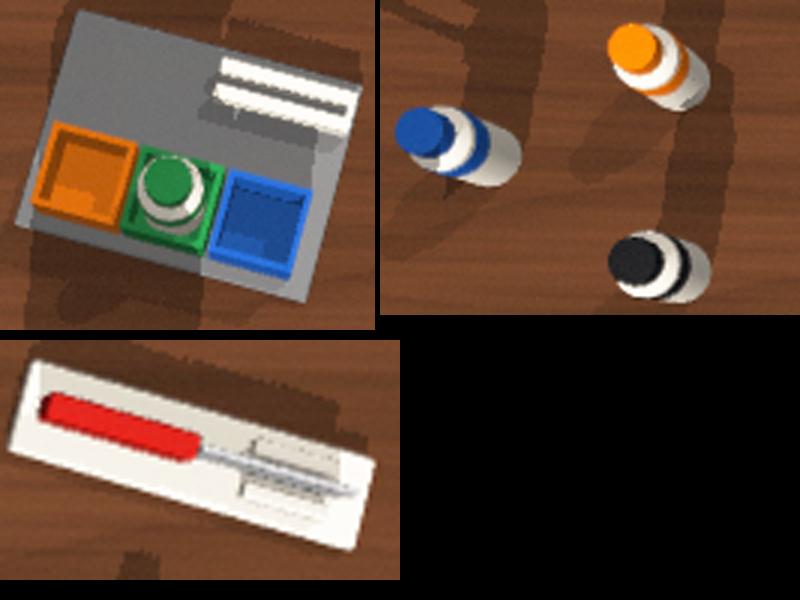

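```bash
cat > h.py <<'E'
import numpy as np, cv2
from station import env, vision
TOP=dict(K=np.array([[446.8841,0,316.4223],[0,446.8841,235.3692],[0,0,1]]),R=np.array([[.0235,-.9994,.0248],[-.9924,-.0264,-.1206],[.1211,-.0217,-.9924]]),t=np.array([-.0848,.4459,.9967]))
def ray(c,uv,z):
    "world point at height z seen at pixel uv"
    d=c['R'].T@np.linalg.inv(c['K'])@[uv[0],uv[1],1]; o=-c['R'].T@c['t']
    return o+d*(z-o[2])/d[2]
def proj(c,X):
    p=c['K']@(c['R']@np.array(X)+c['t']); return p[:2]/p[2]
def wrist(pic=None):
    s=env.sense(); w=vision.read_camera('wrist'); E=w['hand_eye']; Rw=s['ee_rot']
    Rc=Rw@E[:3,:3]; pc=s['tool_pos']+Rw@E[:3,3]
    if pic: cv2.imwrite(pic,w['color'][:,:,::-1])
    return dict(K=w['intrinsics'],R=Rc.T,t=-Rc.T@pc,im=w['color'])
def side():
    c=vision.read_camera('side'); return dict(K=c['intrinsics'],R=c['R'],t=c['t'],im=c['color'])
def fit(obj,pts):
    "2D rigid fit obj->world, returns centre, yaw deg, residual mm"
    o=np.array(obj,float);p=np.array(pts)[:,:2]; oc=o-o.mean(0); pc=p-p.mean(0)
    a=np.arctan2((oc[:,0]*pc[:,1]-oc[:,1]*pc[:,0]).sum(),(oc*pc).sum())
    R=np.array([[np.cos(a),-np.sin(a)],[np.sin(a),np.cos(a)]]); c=p.mean(0)-R@o.mean(0)
    return c,np.degrees(a),R,np.round(1000*(p-(c+o@R.T)),1)
def go(pos,yaw):
    "shares needed to TCP pos with tool y axis at world heading yaw deg (mod 180), tool down"
    s=env.sense(); Rw=s['ee_rot']; y=Rw[:,1]
    cur=np.degrees(np.arctan2(y[1],y[0])); d=(yaw-cur+90)%180-90   # world z turn; tool z is down
    dt=-d; t=Rw.T@(np.array(pos)-s['tool_pos'])/.25
    print('clk',round(s['clock'],2),'pos',np.round(s['tool_pos'],4),'j6',np.round(s['joints'][5],1),'yaw',round(cur,2),'| d world mm',np.round(1000*(np.array(pos)-s['tool_pos']),1),'tool shares',np.round(t,3),'turn share',round(dt/180,4),'open',np.round(s['opening'],3),'F',np.round(s['contact_force'],1),'tilt',np.round(Rw[2,:2],4))
E
python3 - <<'E'
from h import *
k=fit([[.09,.118],[.09,-.118],[-.09,-.118],[-.09,.118]],[ray(TOP,p,.01) for p in [(256,154),(350.3,179.3),(331.7,250.3),(235.7,224.7)]])
r=fit([[.028,.105],[.028,-.105],[-.028,-.105],[-.028,.105]],[ray(TOP,p,.012) for p in [(398.25,227),(483.75,252),(478.25,274.5),(392,250)]])
for n,f in (('kit',k),('rest',r)): print(n,np.round(f[0],4),round(f[1],2),f[3].tolist())
for n,y in (('orange',.068),('green',0),('blue',-.068)): print(n,np.round(k[0]+k[2]@[-.045,y],4))
print('slot',np.round(k[0]+k[2]@[.06,0],4))
for n,p in dict(blue=(90,213.3),orange=(160,186),black=(160.3,256),green=(230+170/3,150+181/3)).items(): print('bottle',n,np.round(ray(TOP,p,.118 if n!='green' else .133),4))
# handle top z=.012+.028; far end and blade/handle joint
print('handle far',ray(TOP,(390+46/4,222+69/4),.04),'joint',ray(TOP,(390+199/4,222+107/4),.04))
S=side(); cv2.imwrite('pics/s.png',S['im'][:,:,::-1])
q=k[0]+k[2]@[-.045,0]; print('side proj green cap',proj(S,[*q,.133]),'rest',[np.round(proj(S,[*(r[0]+r[2]@np.array(o)),.012]),0).tolist() for o in ([.028,.105],[-.028,-.105])])
for n,p in dict(blue=(90,213.3),orange=(160,186)).items(): print(proj(S,ray(TOP,p,.118)))
E
```

```text
kit [ 0.5284 -0.0181] -13.52 [[-2.3, -1.2], [-2.0, 2.7], [2.7, 1.5], [1.6, -2.9]]
rest [ 0.421  -0.3588] -14.72 [[-0.1, -1.0], [-0.4, 1.0], [0.9, 0.8], [-0.4, -0.7]]
orange [0.5006 0.0585]
green [ 0.4847 -0.0076]
blue [ 0.4688 -0.0737]
slot [ 0.5868 -0.0322]
bottle blue [0.4706 0.3996 0.118 ]
bottle orange [0.5326 0.2593 0.118 ]
bottle black [0.3856 0.2491 0.118 ]
bottle green [ 0.4856 -0.0086  0.133 ]
handle far [ 0.44268487 -0.26703724  0.04      ] joint [ 0.42324099 -0.3544221   0.04      ]
side proj green cap [322.86353222 217.25368978] rest [[363.0, 315.0], [360.0, 389.0]]
[263.81196211 150.25269825]
[299.89129036 167.823607  ]
```

```bash
python3 -c "
from h import *
go([.4706,.3996,.205],-13.5)"
```

```text
clk 0.2 pos [0.2058 0.5097 0.2048] j6 -5.9 yaw 68.01 | d world mm [ 2.648e+02 -1.101e+02  2.000e-01] tool shares [-1.147e+00 -1.200e-02 -1.000e-03] turn share 0.4528 open 0.999 F [0.2 0.7 0.5] tilt [ 0.0001 -0.0013]
```

```bash
python3 -m handwheel '[[[-0.19,-0.002,0,0,0,0],[-0.19,-0.002,0,0,0,0],[-0.19,-0.002,0,0,0,0],[-0.19,-0.002,0,0,0,0],[-0.19,-0.002,0,0,0,0],[-0.19,-0.002,0,0,0,0],[0,0,0,0,0,0.0566],[0,0,0,0,0,0.0566],[0,0,0,0,0,0.0566],[0,0,0,0,0,0.0566],[0,0,0,0,0,0.0566],[0,0,0,0,0,0.0566],[0,0,0,0,0,0.0566],[0,0,0,0,0,0.0566],[0,0,0,0,0,0]]]' 1 20; python3 -c "
from h import *
go([.4706,.3996,.077],-13.5)
w=wrist('pics/w1.png'); print(proj(w,[.4706,.3996,.118]),proj(w,[.5326,.2593,.118]))"
```

```text
clock: 2.08
tool_pos: [0.469, 0.4004, 0.2051]
ee_rot: [[0.231, 0.973, -0.001], [0.973, -0.231, -0.0], [-0.0, -0.0, -1.0]]
contact_force: [0.3, 0.6, -0.1]
opening: 1.001
grasp_force: 0.0
clk 2.08 pos [0.469  0.4004 0.2051] j6 48.6 yaw -13.37 | d world mm [   1.6   -0.8 -128.1] tool shares [-0.002  0.007  0.512] turn share 0.0007 open 1.001 F [ 0.3  0.6 -0.1] tilt [-0.0005 -0.0005]
[326.32014659 243.04580193] [436.95709344 382.25300155]
```

View pics/w1.png

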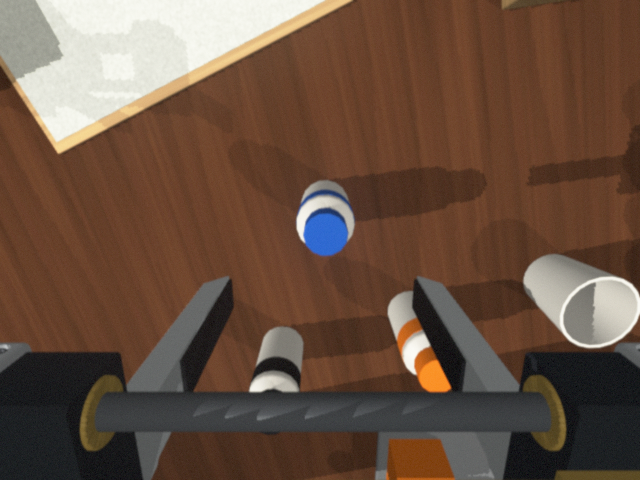

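The wrist view shows the blue cap at (326,232) and the orange cap at (433,370). Both sit about 11 px above where I predicted.

```bash
python3 -c "
from h import *
w=wrist()
p=ray(w,(326,232),.118); print(p, ray(w,(433,370),.118)); S=side()
im=cv2.cvtColor(S['im'],cv2.COLOR_RGB2HSV)
m=(im[...,0]>108)&(im[...,0]<125)&(im[...,1]>150); ys,xs=np.nonzero(m[130:165,240:285]); print('side cap px',xs.mean()+240,ys.mean()+130)
print('proj cap centre: wrist est',proj(S,[*p[:2],.108]),'top est',proj(S,[.4706,.3996,.108]))"
```

```text
[0.47231949 0.40795608 0.118     ] [0.5313106  0.27198938 0.118     ]
side cap px 262.2641509433962 151.60377358490567
proj cap centre: wrist est [263.62167663 151.66532639] top est [264.04039908 153.05350004]
```

Run:
```python
from h import *
from scipy.optimize import least_squares
w=wrist(); S=side(); t=vision.read_camera('top'); T=dict(K=t['intrinsics'],R=t['R'],t=t['t'],im=t['color'])
s=env.sense()
for dy in(-.047,.047): print('tip inner proj',[proj(w,s['tool_pos']+s['ee_rot']@np.array([x,dy,0])).round(1).tolist() for x in(-.008,.008)])
def blob(c,h0,h1,box):
    x0,y0,x1,y1=box; h=cv2.cvtColor(c['im'][y0:y1,x0:x1],cv2.COLOR_RGB2HSV)
    m=((h[...,0]>=h0)&(h[...,0]<=h1)&(h[...,1]>130)).astype(np.uint8)
    n,l,st,ce=cv2.connectedComponentsWithStats(m)
    return [(st[i,:4]+[x0,y0,0,0]).tolist()+[st[i,4]]+(ce[i]+[x0,y0]).round(1).tolist() for i in range(1,n) if st[i,4]>25]
for n,h,bx in (('blue',(105,128),((240,130,290,190),(75,195,130,240),(290,180,360,260))),('orange',(8,20),((285,155,315,200),(145,170,190,215),(380,280,460,390)))):
    for c,b,nm in zip((S,T,w),bx,'STW'): print(n,nm,blob(c,*h,b))
for n,P in (('blue',[(.4706,.3996),(.472,.408)]),('orange',[(.5326,.2593),(.5313,.272)])):
    for p in P: print(n,p,[proj(c,[*p,.118]).round(1).tolist() for c in (S,T,w)])
```

```text
tip inner proj [[234.8, 307.6], [232.7, 279.4]]
tip inner proj [[414.0, 307.8], [416.2, 279.7]]
blue S [[259, 147, 10, 10, np.int32(91), 263.5, 151.5], [257, 161, 15, 8, np.int32(70), 264.1, 165.1]]
blue T [[80, 206, 20, 16, np.int32(243), 89.2, 213.7], [96, 208, 15, 21, np.int32(90), 105.9, 219.7]]
blue W [[301, 191, 47, 15, np.int32(126), 323.2, 195.0], [304, 209, 44, 47, np.int32(1590), 325.1, 232.2]]
orange S [[295, 155, 17, 20, np.int32(164), 301.6, 167.2], [293, 176, 22, 11, np.int32(116), 302.7, 182.4]]
orange T [[145, 170, 45, 45, np.int32(1473), 166.8, 192.1]]
orange W [[380, 280, 73, 110, np.int32(3644), 405.3, 350.1], [436, 280, 24, 24, np.int32(242), 452.5, 287.4]]
blue (0.4706, 0.3996) [[263.8, 150.3], [90.0, 213.3], [326.2, 243.1]]
blue (0.472, 0.408) [[263.3, 148.9], [86.0, 212.5], [325.5, 232.1]]
orange (0.5326, 0.2593) [[299.9, 167.8], [160.0, 186.0], [436.8, 382.2]]
orange (0.5313, 0.272) [[297.8, 165.8], [153.9, 186.4], [433.0, 369.9]]
```

```bash
python3 -m handwheel '[[[0.0175,0.004,0.05,0,0,0],[0,0,0.05,0,0,-0.0556],[0,0,0.05,0,0,-0.0556],[0,0,0.05,0,0,-0.0556],[0,0,0.05,0,0,-0.0556],[0,0,0.05,0,0,-0.0556],[0,0,0,0,0,-0.0556],[0,0,0,0,0,-0.0556],[0,0,0,0,0,-0.0556],[0,0,0,0,0,-0.0556],[0,0,0.06,0,0,0],[0,0,0.08,0,0,0],[0,0,0.08,0,0,0],[0,0,0.06,0,0,0],[0,0,0.04,0,0,0],[0,0,0,0,0,0]]]'; python3 -m handwheel '[[[0,0,0,0,0,0],[0,0,0,0,0,0],[0,0,0,0,0,0],[0,0,0,0,0,0],[0,0,0,0,0,0]]]' 0.48 5
```

```text
clock: 4.38
tool_pos: [0.4706, 0.4042, 0.0493]
ee_rot: [[-0.973, 0.233, -0.002], [0.233, 0.973, -0.001], [0.001, -0.001, -1.0]]
contact_force: [0.3, 0.1, -0.1]
opening: 1.001
grasp_force: 0.0
clock: 5.0
tool_pos: [0.4712, 0.4047, 0.0507]
ee_rot: [[-0.973, 0.232, 0.0], [0.232, 0.973, 0.001], [-0.0, 0.001, -1.0]]
contact_force: [-0.3, 0.2, -0.8]
opening: 0.516
grasp_force: 5.0
```

```bash
python3 -m handwheel '[[[0,0,0,0,0,0],[0,0,-0.01,0,0,0],[0,0,-0.01,0,0,0],[0,0,-0.01,0,0,0.0556],[0,0,0,0,0,0.0556],[0,0,0,0,0,0.0556],[0,0,0,0,0,0.0556],[0,0,0,0,0,0.0556],[0,0,0,0,0,0.0556],[0,0,0,0,0,0.0556],[0,0,0,0,0,0.0556],[0,0,0,0,0,0.0556],[0,0,0,0,0,0]]]' 0.85; python3 -m handwheel '[[[0,0,0,0,0,0],[0,0,0,0,0,0],[0,0,0,0,0,0],[0,0,0,0,0,0]]]' 0.4 15;python3 -c "
from h import *
go([.4687,-.074,.2],-13.5)"
```

```text
clock: 6.62
tool_pos: [0.4712, 0.4046, 0.0582]
ee_rot: [[0.231, 0.973, 0.0], [0.973, -0.231, 0.0], [0.0, 0.0, -1.0]]
contact_force: [0.3, -0.9, 0.3]
opening: 0.848
grasp_force: 0.0
clock: 7.12
tool_pos: [0.4712, 0.4045, 0.058]
ee_rot: [[0.233, 0.972, 0.0], [0.972, -0.233, 0.0], [0.0, 0.0, -1.0]]
contact_force: [-0.2, -0.5, -0.1]
opening: 0.51
grasp_force: 15.0
clk 7.12 pos [0.4712 0.4045 0.058 ] j6 48.9 yaw -13.47 | d world mm [  -2.5 -478.5  142. ] tool shares [-1.864  0.436 -0.568] turn share 0.0001 open 0.51 F [-0.2 -0.5 -0.1] tilt [0.0001 0.0002]
```

```bash
python3 -m handwheel '[[[0,0,-0.1,0,0,0],[0,0,-0.2,0,0,0],[0,0,-0.2,0,0,0],[0,0,-0.1,0,0,0],[-0.1,0.024,0,0,0,0],[-0.19,0.0446,0,0,0,0],[-0.19,0.0446,0,0,0,0],[-0.19,0.0446,0,0,0,0],[-0.19,0.0446,0,0,0,0],[-0.19,0.0446,0,0,0,0],[-0.19,0.0446,0,0,0,0],[-0.19,0.0446,0,0,0,0],[-0.19,0.0446,0,0,0,0],[-0.19,0.0446,0,0,0,0],[-0.19,0.0446,0,0,0,0],[-0.19,0.0446,0,0,0,0],[-0.1,0.02,0,0,0,0],[0,0,0,0,0,0],[0,0,0,0,0,0]]]'; python3 -c "
from h import *
go([.4687,-.074,.2],-13.5)
w=wrist('pics/w2.png'); print(proj(w,[.4688,-.0737,.064]))
np.savez('w2.npz',K=w['K'],R=w['R'],t=w['t'])"
```

```text
clock: 9.5
tool_pos: [0.4674, -0.1826, 0.2078]
ee_rot: [[0.233, 0.973, -0.0], [0.973, -0.233, 0.001], [0.001, -0.0, -1.0]]
contact_force: [-0.7, -0.7, -1.9]
opening: 0.508
grasp_force: 15.0
clk 9.5 pos [ 0.4674 -0.1826  0.2078] j6 -14.4 yaw -13.46 | d world mm [  1.3 108.6  -7.8] tool shares [ 0.424 -0.096  0.032] turn share 0.0002 open 0.508 F [-0.7 -0.7 -1.9] tilt [ 0.0009 -0.0005]
[294.05421283  95.2880745 ]
```

View pics/w2.png

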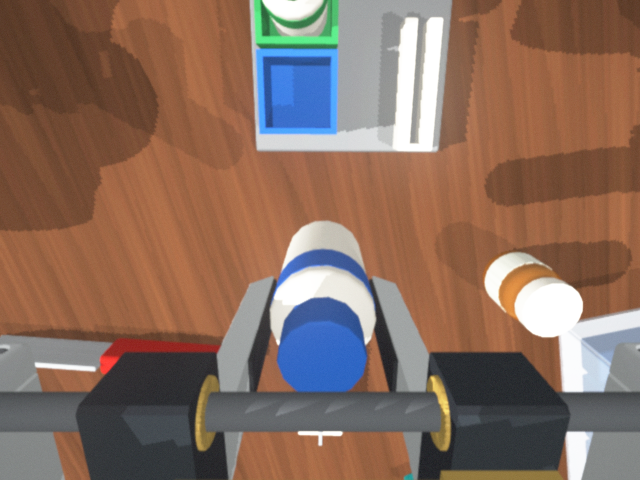

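The wrist view shows the blue pocket rim with outer corners at about (257,51), (337,48), (338,134) and (259,136). The slot walls run from about (400,18) to (435,150). The bottle is held upright with its cap top at about (322,345), and the jar is at (550,305), well clear.

Run:
```python
from h import *
d=np.load('w2.npz'); w={k:d[k] for k in d.files}
s=env.sense(); print('cap in hand pred',proj(w,s['tool_pos']+[0,0,.060]))
im=cv2.imread('pics/w2.png'); 
h=cv2.cvtColor(im,cv2.COLOR_BGR2HSV); m=((h[...,0]>100)&(h[...,0]<125)&(h[...,1]>130)).astype(np.uint8)
m[150:]=0
c=max(cv2.findContours(m,0,2)[0],key=cv2.contourArea); r=cv2.minAreaRect(c); print(r)
p=ray(w,r[0],.064); print('pocket from wrist',p)
k=[ray(w,q,.01) for q in ((256,151),(439,151))]; print('kit lower corners',k, np.degrees(np.arctan2(*(k[1]-k[0])[[1,0]])),np.linalg.norm(k[1]-k[0]))
sl=[ray(w,q,.034) for q in((400.5,150),(425.5,150),(409.5,17),(435,17))]; a=(sl[0]+sl[1])/2; b=(sl[2]+sl[3])/2
print('slot line',a,b,'len',np.linalg.norm(b-a),'heading',np.degrees(np.arctan2(*(b-a)[[1,0]]))-90)
```

```text
cap in hand pred [324.8214924  364.38653623]
((296.5, 91.0), (84.0, 81.0), 90.0)
pocket from wrist [ 0.47152669 -0.07103882  0.064     ]
kit lower corners [array([ 0.41661338, -0.11003156,  0.01      ]), array([ 0.59067377, -0.15173437,  0.01      ])] -13.473421856361966 0.17898643438662834
slot line [ 0.56102963 -0.14201432  0.034     ] [ 0.58636332 -0.0370287   0.034     ] len 0.10799896732400696 heading -13.566484360400963
```

Run:
```python
from h import *
print('top rim',ray(TOP,(316.7,224.8),.064))
im=cv2.imread('pics/top0.png'); h=cv2.cvtColor(im,cv2.COLOR_BGR2HSV); 
def quad(im,h0,h1,box,smin=120):
    x0,y0,x1,y1=box; h=cv2.cvtColor(im[y0:y1,x0:x1],cv2.COLOR_BGR2HSV); m=((h[...,0]>=h0)&(h[...,0]<=h1)&(h[...,1]>smin)).astype(np.uint8)
    c=max(cv2.findContours(m,0,2)[0],key=cv2.contourArea); return c,np.array([x0,y0])
for n,a,b,bx in(('blue',105,125,(295,195,340,250)),('orange',8,20,(235,185,280,230))):
    c,o=quad(im,a,b,bx); r=cv2.minAreaRect(c); print(n,np.array(r[0])+o,r[1:],ray(TOP,np.array(r[0])+o,.064))
S=side(); b=S['im'][:,:,::-1].copy(); c,o=quad(b,105,128,(305,235,352,285)); hull=cv2.convexHull(c).reshape(-1,2)+o; print('side hull',cv2.boundingRect(hull)); 
for p in((.4688,-.0737),(.4715,-.0745),(.470,-.0745)):
    R=np.array([[.972,.233],[-.233,.972]])
    print(p,[proj(S,[*(np.array(p)+R@[x,y]),z]).round(1).tolist() for x,y,z in((-.032,.032,.064),(.032,.032,.064),(.032,-.032,.064),(-.032,-.032,.064),(-.032,-.032,.01),(.032,-.032,.01))])
cv2.imwrite('pics/sp.png',cv2.resize(b[225:295,300:380],None,fx=8,fy=8,interpolation=cv2.INTER_CUBIC))
```

```text
top rim [ 0.46714316 -0.07285863  0.064     ]
blue [315.9807682  224.40384483] ((29.118322372436523, 31.135555267333984), 15.255118370056152) [ 0.46798759 -0.07124216  0.064     ]
orange [257.86787605 208.70207214] ((30.844585418701172, 31.251773834228516), 14.743562698364258) [0.49970866 0.0586408  0.064     ]
side hull (315, 244, 29, 34)
(0.4688, -0.0737) [[313.8, 247.6], [337.4, 244.5], [342.7, 260.1], [318.4, 263.5], [318.6, 278.8], [342.4, 275.4]]
(0.4715, -0.0745) [[314.8, 247.5], [338.5, 244.4], [343.8, 260.0], [319.5, 263.3], [319.7, 278.7], [343.4, 275.3]]
(0.47, -0.0745) [[314.3, 247.7], [338.0, 244.6], [343.3, 260.2], [318.9, 263.5], [319.1, 278.9], [342.9, 275.5]]
```

View pics/sp.png

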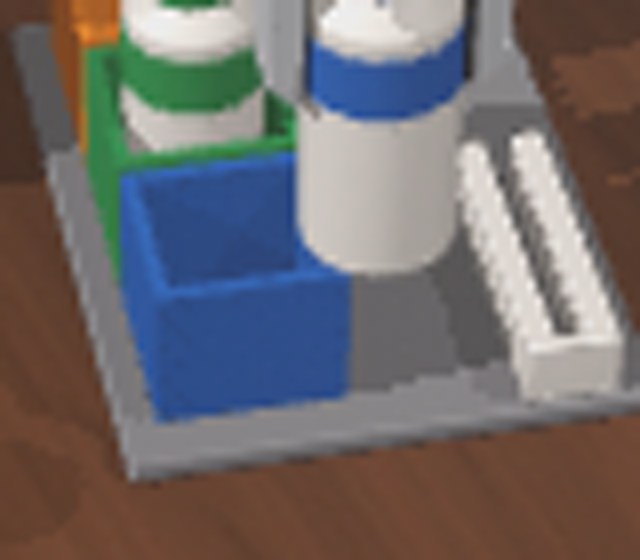

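The side crop shows the blue rim corners at (315.2,247.2), (320.2,262.0) and (343.8,259.6). The held bottle spans u 337.3–357.7 and its base reaches v≈259.

Run:
```python
from h import *
S=side(); s=env.sense(); p=s['tool_pos']; a=np.linspace(0,6.28,60)
P=np.array([proj(S,p+[.024*np.cos(t),.024*np.sin(t),-.058]) for t in a])
print(p,'u',P[:,0].min(),P[:,0].max(),'v max',P[:,1].max())
```

```text
[ 0.4675983  -0.18224685  0.20808075] u 336.977643917646 357.10102652151824 v max 260.2988803831049
```

```bash
python3 -m handwheel '[[[0.08,-0.0153,0,0,0,0],[0.14,-0.028,0,0,0,0],[0.12,-0.025,0,0,0,0],[0.08,-0.017,0,0,0,0],[0,0,0,0,0,0],[0,0,0.12,0,0,0],[0,0,0.12,0,0,0],[0,0,0.06,0,0,0],[0,0,0,0,0,0]]]'; python3 -c "
from h import *
go([.4714,-.0748,.1],-13.5)
S=side(); b=S['im'][:,:,::-1]; cv2.imwrite('pics/sp2.png',cv2.resize(b[190:290,290:370],None,fx=6,fy=6,interpolation=cv2.INTER_CUBIC))"
```

```text
clock: 10.78
tool_pos: [0.4705, -0.0762, 0.132]
ee_rot: [[0.234, 0.972, -0.002], [0.972, -0.234, 0.001], [0.0, -0.002, -1.0]]
contact_force: [-0.6, -0.2, -0.5]
opening: 0.508
grasp_force: 15.0
clk 10.78 pos [ 0.4705 -0.0762  0.132 ] j6 -2.5 yaw -13.51 | d world mm [  0.9   1.4 -32. ] tool shares [0.006 0.003 0.128] turn share -0.0 open 0.508 F [-0.6 -0.2 -0.5] tilt [ 0.0001 -0.0024]
```

View pics/sp2.png

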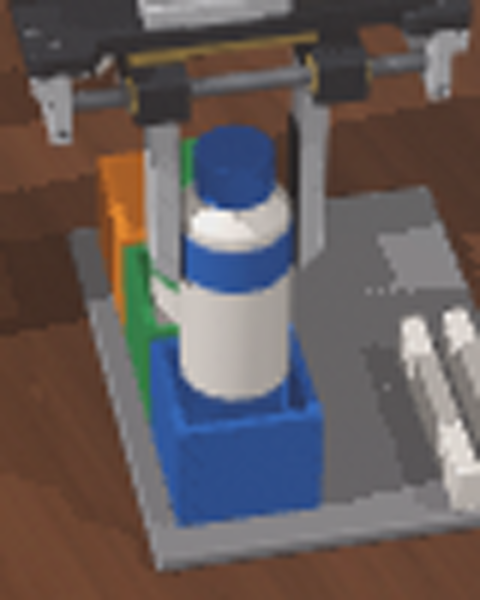

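The bottle (crop u 180–290) sits centred over the rim (centre about 235), so I lower it.

```bash
python3 -m handwheel '[[[0.006,0.003,0.04,0,0,0],[0,0,0.05,0,0,0],[0,0,0.05,0,0,0],[0,0,0.04,0,0,0],[0,0,0.03,0,0,0],[0,0,0.02,0,0,0],[0,0,0,0,0,0]]]'
```

```text
clock: 11.7
tool_pos: [0.4721, -0.0749, 0.0751]
ee_rot: [[0.233, 0.972, -0.001], [0.972, -0.233, 0.0], [0.0, -0.001, -1.0]]
contact_force: [-0.3, -0.3, -0.6]
opening: 0.508
grasp_force: 15.0
```

```bash
python3 -m handwheel '[[[0,0,0.006,0,0,0],[0,0,0,0,0,0],[0,0,-0.06,0,0,0],[0,0,-0.16,0,0,0],[0,0,-0.2,0,0,0],[0,0,-0.12,0,0,0],[0,0,0,0,0,0]]]' 0.8; python3 -c "
from h import *
go([.532,.264,.13],76.5)"
```

```text
clock: 12.58
tool_pos: [0.4742, -0.0755, 0.2133]
ee_rot: [[0.233, 0.972, 0.008], [0.972, -0.233, -0.002], [-0.0, 0.008, -1.0]]
contact_force: [-1.1, 0.7, 0.0]
opening: 0.801
grasp_force: 0.0
clk 12.57 pos [ 0.4742 -0.0755  0.2133] j6 -2.3 yaw -13.49 | d world mm [ 57.8 339.5 -83.3] tool shares [ 1.375 -0.095  0.332] turn share -0.5 open 0.801 F [-1.1  0.7  0. ] tilt [-0.0002  0.0084]
```

```bash
python3 -m handwheel '[[[0.1,-0.007,0,0,0,0],[0.19,-0.013,0,0,0,0],[0.19,-0.013,0,0,0,0],[0.19,-0.013,0,0,0,0],[0.19,-0.013,0,0,0,0],[0.19,-0.013,0,0,0,0],[0.19,-0.013,0,0,0,0],[0.135,-0.01,0,0,0,0],[0,0,0.03,0,0,-0.0556],[0,0,0.05,0,0,-0.0556],[0,0,0.05,0,0,-0.0556],[0,0,0.05,0,0,-0.0556],[0,0,0.05,0,0,-0.0556],[0,0,0.05,0,0,-0.0556],[0,0,0.04,0,0,-0.0556],[0,0,0,0,0,-0.0556],[0,0,0,0,0,-0.0556],[0,0,0,0,0,0]]]' 1; python3 -c "
from h import *
go([.532,.264,.05],76.5)
S=side(); b=S['im'][:,:,::-1]; cv2.imwrite('pics/s3.png',cv2.resize(b[100:290,220:380],None,fx=3.5,fy=3.1))"
```

```text
clock: 14.82
tool_pos: [0.5285, 0.2644, 0.1272]
ee_rot: [[-0.972, 0.234, -0.003], [0.234, 0.972, -0.001], [0.002, -0.002, -1.0]]
contact_force: [0.8, 0.6, -0.4]
opening: 0.998
grasp_force: 0.0
clk 14.82 pos [0.5285 0.2644 0.1272] j6 -55.4 yaw 76.46 | d world mm [  3.5  -0.4 -77.2] tool shares [-0.015  0.002  0.309] turn share -0.0002 open 0.998 F [ 0.8  0.6 -0.4] tilt [ 0.0025 -0.0017]
```

View pics/s3.png

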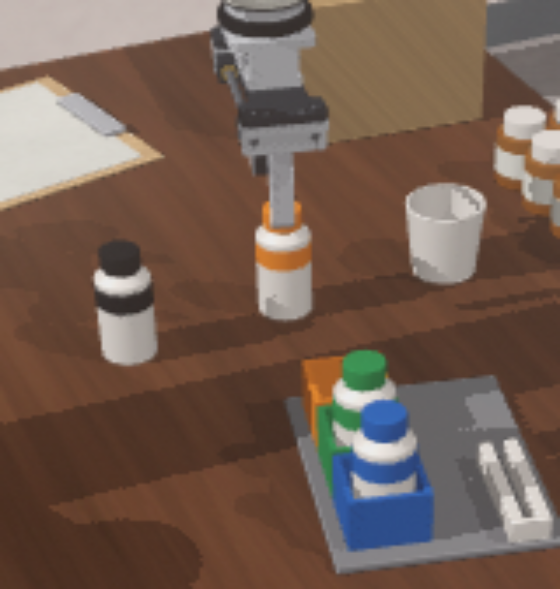

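The blue bottle stands seated in its pocket at crop (385,460). The gripper is aligned over the orange bottle at (284,260). I descend, centre the bottle with a squeeze, turn and grip.

```bash
python3 -m handwheel '[[[-0.012,0.002,0.06,0,0,0],[0,0,0.08,0,0,0],[0,0,0.08,0,0,0],[0,0,0.06,0,0,0],[0,0,0.029,0,0,0],[0,0,0,0,0,0]]]'; python3 -m handwheel '[[[0,0,0,0,0,0],[0,0,0,0,0,0],[0,0,0,0,0,0],[0,0,0,0,0,0],[0,0,0,0,0,0]]]' 0.48 5;  python3 -m handwheel '[[[0,0,0,0,0,0],[0,0,-0.01,0,0,0],[0,0,-0.01,0,0,0],[0,0,-0.012,0,0,0.0556],[0,0,0,0,0,0.0556],[0,0,0,0,0,0.0556],[0,0,0,0,0,0.0556],[0,0,0,0,0,0.0556],[0,0,0,0,0,0.0556],[0,0,0,0,0,0.0556],[0,0,0,0,0,0.0556],[0,0,0,0,0,0.0556],[0,0,0,0,0,0]]]' 0.85; python3 -m handwheel '[[[0,0,0,0,0,0],[0,0,0,0,0,0],[0,0,0,0,0,0],[0,0,0,0,0,0]]]' 0.4 15;python3 -c "
from h import *
go([.5032,.0575,.207],-13.5)"
```

```text
clock: 15.62
tool_pos: [0.5322, 0.2645, 0.0511]
ee_rot: [[-0.973, 0.232, -0.001], [0.232, 0.973, -0.0], [0.001, -0.001, -1.0]]
contact_force: [0.4, 1.1, 0.5]
opening: 1.003
grasp_force: 0.0
clock: 16.25
tool_pos: [0.5325, 0.2646, 0.0518]
ee_rot: [[-0.973, 0.232, 0.0], [0.232, 0.973, -0.0], [-0.0, 0.0, -1.0]]
contact_force: [0.2, -0.5, -0.6]
opening: 0.512
grasp_force: 5.0
clock: 17.88
tool_pos: [0.5326, 0.2646, 0.06]
ee_rot: [[0.231, 0.973, 0.0], [0.973, -0.231, 0.0], [0.0, 0.0, -1.0]]
contact_force: [0.5, 0.2, -0.7]
opening: 0.851
grasp_force: 0.0
clock: 18.38
tool_pos: [0.5328, 0.2646, 0.0599]
ee_rot: [[0.233, 0.972, 0.001], [0.972, -0.233, 0.0], [0.0, 0.001, -1.0]]
contact_force: [0.4, -0.1, 1.0]
opening: 0.514
grasp_force: 14.9
clk 18.38 pos [0.5328 0.2646 0.0599] j6 34.4 yaw -13.48 | d world mm [ -29.6 -207.1  147.1] tool shares [-0.833  0.078 -0.588] turn share 0.0001 open 0.514 F [ 0.4 -0.1  1. ] tilt [0.0003 0.0008]
```

```bash
python3 -m handwheel '[[[0,0,-0.1,0,0,0],[0,0,-0.2,0,0,0],[0,0,-0.2,0,0,0],[0,0,-0.09,0,0,0],[-0.1,0.01,0,0,0,0],[-0.18,0.017,0,0,0,0],[-0.19,0.017,0,0,0,0],[-0.18,0.017,0,0,0,0],[-0.13,0.012,0,0,0,0],[-0.055,0.006,0,0,0,0],[0,0,0,0,0,0],[0,0,0.1,0,0,0],[0,0,0.12,0,0,0],[0,0,0.06,0,0,0],[0,0,0.02,0,0,0],[0,0,0,0,0,0]]]'; python3 -c "
from h import *
go([.5034,.0568,.075],-13.5)
S=side(); b=S['im'][:,:,::-1]; cv2.imwrite('pics/sp4.png',cv2.resize(b[170:280,270:370],None,fx=5,fy=5,interpolation=cv2.INTER_CUBIC))"
```

```text
clock: 20.38
tool_pos: [0.5033, 0.0574, 0.1327]
ee_rot: [[0.233, 0.973, 0.001], [0.973, -0.233, 0.0], [0.0, 0.001, -1.0]]
contact_force: [0.1, 0.5, -1.0]
opening: 0.515
grasp_force: 14.9
clk 20.38 pos [0.5033 0.0574 0.1327] j6 13.5 yaw -13.46 | d world mm [  0.1  -0.6 -57.7] tool shares [-0.003  0.001  0.231] turn share 0.0002 open 0.515 F [ 0.1  0.5 -1. ] tilt [0.0004 0.0006]
```

View pics/sp4.png

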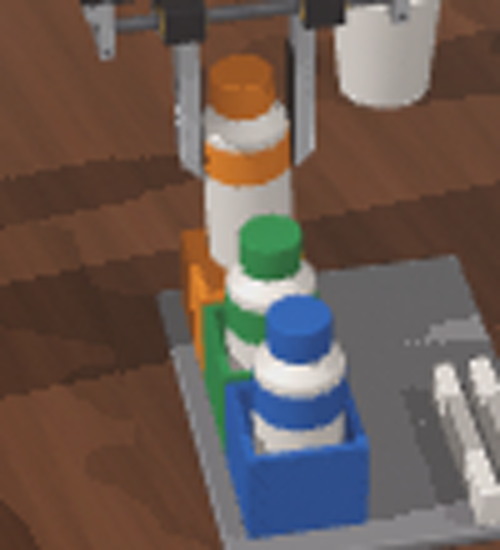

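The orange bottle is aligned with its pocket, with its lower left edge at (207,260) just inside the rim at (185–210,240). I lower it step by step and watch the force.

```bash
python3 -m handwheel '[[[-0.003,0.001,0.04,0,0,0],[0,0,0.05,0,0,0],[0,0,0.03,0,0,0],[0,0,0,0,0,0]]]';python3 -m handwheel '[[[0,0,0.04,0,0,0],[0,0,0.04,0,0,0],[0,0,0.025,0,0,0],[0,0,0,0,0,0]]]'
```

```text
clock: 20.92
tool_pos: [0.5025, 0.0564, 0.101]
ee_rot: [[0.233, 0.972, -0.002], [0.972, -0.233, 0.001], [0.0, -0.002, -1.0]]
contact_force: [0.9, 2.3, -2.0]
opening: 0.512
grasp_force: 15.0
clock: 21.42
tool_pos: [0.5023, 0.0562, 0.0747]
ee_rot: [[0.233, 0.972, -0.002], [0.972, -0.233, 0.0], [-0.0, -0.002, -1.0]]
contact_force: [1.1, 3.1, -3.6]
opening: 0.508
grasp_force: 15.0
```

```bash
python3 -m handwheel '[[[0,0,0,0,0,0],[0,0,0,0,0,0],[0,0,-0.06,0,0,0],[0,0,-0.16,0,0,0],[0,0,-0.2,0,0,0],[0,0,-0.12,0,0,0],[0,0,0,0,0,0]]]' 0.8; python3 -c "
from h import *
go([.431,-.334,.2],-13.5)"
```

```text
clock: 22.3
tool_pos: [0.5049, 0.056, 0.2154]
ee_rot: [[0.233, 0.972, 0.008], [0.972, -0.233, -0.0], [0.002, 0.008, -1.0]]
contact_force: [0.3, -0.1, -0.2]
opening: 0.803
grasp_force: 0.0
clk 22.3 pos [0.5049 0.056  0.2154] j6 13.4 yaw -13.5 | d world mm [ -73.9 -390.   -15.4] tool shares [-1.586  0.076  0.06 ] turn share -0.0 open 0.803 F [ 0.3 -0.1 -0.2] tilt [0.0017 0.0083]
```

```bash
python3 -m handwheel '[[[-0.1,0.005,0,0,0,0],[-0.19,0.009,0.01,0,0,0],[-0.19,0.009,0.01,0,0,0],[-0.19,0.009,0.01,0,0,0],[-0.19,0.009,0.01,0,0,0],[-0.19,0.009,0.01,0,0,0],[-0.19,0.009,0.01,0,0,0],[-0.19,0.009,0,0,0,0],[-0.1,0.006,0,0,0,0],[-0.05,0.003,0,0,0,0],[0,0,0,0,0,0],[0,0,0,0,0,0]]]' 0.6
python3 - <<'E'
from h import *
go([.431,-.334,.05],-13.5)
w=wrist('pics/w5.png')
h=cv2.cvtColor(w['im'],cv2.COLOR_RGB2HSV); m=(((h[...,0]<6)|(h[...,0]>174))&(h[...,1]>150)&(h[...,2]>80)).astype(np.uint8)
for c in cv2.findContours(m,0,2)[0]:
    if cv2.contourArea(c)>300:
        r=cv2.minAreaRect(c); b=cv2.boxPoints(r); P=np.array([ray(w,q,.04) for q in b]); print(np.round(r[0],1),np.round(r[1],1)); print(np.round(b,0).tolist(),np.round(P[:,:2],4).tolist(),'centre',P.mean(0))
c=np.array([.4232,-.3544])+[.003,-.002]; print([proj(w,[*(c+y*np.array([.235,.972])),.04]).round(0).tolist() for y in(.002,.092)])
# side view handle
S=side(); cv2.imwrite('pics/s5.png',S['im'][:,:,::-1])
E
```

```text
clock: 23.8
tool_pos: [0.4298, -0.3313, 0.1957]
ee_rot: [[0.232, 0.973, -0.0], [0.973, -0.232, 0.001], [0.001, -0.0, -1.0]]
contact_force: [0.7, -0.8, 0.5]
opening: 0.602
grasp_force: 0.0
clk 23.8 pos [ 0.4298 -0.3313  0.1957] j6 -30.2 yaw -13.43 | d world mm [   1.2   -2.7 -145.7] tool shares [-0.01   0.008  0.583] turn share 0.0004 open 0.602 F [ 0.7 -0.8  0.5] tilt [ 0.0008 -0.0004]
[140.9 231.4] [150.7  33.8]
[[64.0, 242.0], [67.0, 209.0], [217.0, 220.0], [215.0, 254.0]] [[0.1893, -0.2961], [0.2053, -0.2669], [0.3348, -0.3092], [0.3222, -0.3398]] centre [ 0.26287759 -0.30301844  0.04      ]
[325.1 194. ] [15.8 96.3]
[[316.0, 242.0], [319.0, 146.0], [335.0, 146.0], [331.0, 242.0]] [[0.4174, -0.35], [0.4411, -0.2659], [0.4543, -0.2695], [0.4316, -0.354]] centre [ 0.4360979  -0.30985657  0.04      ]
[[326.0, 244.0], [327.0, 145.0]]
```

```bash
python3 -m handwheel '[[[-0.018,0.005,0.12,0,0,0.0085],[0,0,0.18,0,0,0],[0,0,0.18,0,0,0],[0,0,0.12,0,0,0],[0,0,0.07,0,0,0],[0,0,0.025,0,0,0],[0,0,0,0,0,0]]]'; python3 -m handwheel '[[[0,0,0,0,0,0],[0,0,0,0,0,0],[0,0,0,0,0,0],[0,0,0,0,0,0],[0,0,0,0,0,0]]]' 0.05 25
```

```text
clock: 24.78
tool_pos: [0.4303, -0.3373, 0.023]
ee_rot: [[0.259, 0.966, 0.001], [0.966, -0.259, -0.001], [-0.001, 0.001, -1.0]]
contact_force: [-0.1, 0.1, -0.7]
opening: 0.599
grasp_force: 0.0
clock: 25.4
tool_pos: [0.4298, -0.3371, 0.0223]
ee_rot: [[0.259, 0.966, 0.0], [0.966, -0.259, -0.0], [-0.0, 0.0, -1.0]]
contact_force: [0.6, 0.1, 0.7]
opening: 0.167
grasp_force: 25.0
```

```bash
python3 -m handwheel '[[[0,0,-0.08,0,0,0],[0,0,-0.16,0,0,0],[0,0,-0.2,0,0,0],[0,0,-0.14,0,0,0],[0,0,0,0,0,0]]]'
python3 - <<'E'
from h import *
w=wrist('pics/w6.png'); s=env.sense()
h=cv2.cvtColor(w['im'],cv2.COLOR_RGB2HSV); m=(((h[...,0]<6)|(h[...,0]>174))&(h[...,1]>150)&(h[...,2]>80)).astype(np.uint8); m[:,:250]=0; m[:,400:]=0
for c in cv2.findContours(m,0,2)[0]:
    if cv2.contourArea(c)>300:
        x,y,ww,hh=cv2.boundingRect(c); print(x,y,ww,hh)
        top=c[:,0,:][c[:,0,1]==y].mean(0); P=ray(w,top,s['tool_pos'][2]+.018); print('far end tool',s['ee_rot'].T@(P-s['tool_pos']))
# expected far end at tool x = .070 if gripped at +22
print(proj(w,s['tool_pos']+s['ee_rot']@[.070,0,-.018]))
go([.5894+.022*.233,-.0332+.022*.972,.16],-13.5)
E
```

```text
clock: 26.02
tool_pos: [0.4312, -0.3384, 0.1708]
ee_rot: [[0.259, 0.966, 0.005], [0.966, -0.259, -0.005], [-0.003, 0.007, -1.0]]
contact_force: [0.1, -0.5, -0.6]
opening: 0.168
grasp_force: 25.0
306 155 34 185
far end tool [ 0.07110109 -0.00019294 -0.01807208]
[321.70675028 157.62618624]
clk 26.07 pos [ 0.4301 -0.3374  0.168 ] j6 -29.0 yaw -15.02 | d world mm [164.4 325.6  -8. ] tool shares [1.428 0.297 0.031] turn share -0.0085 open 0.167 F [ 0.8 -0.2 -0.8] tilt [-0.001  0.002]
```

```bash
python3 -m handwheel '[[[0,0,0,0,0,-0.0085],[0.1,0.024,0,0,0,0],[0.19,0.045,0,0,0,0],[0.19,0.045,0,0,0,0],[0.19,0.045,0,0,0,0],[0.19,0.045,0,0,0,0],[0.19,0.045,0,0,0,0],[0.19,0.045,0,0,0,0],[0.12,0.028,0,0,0,0],[0.06,0.0145,0,0,0,0],[0,0,0,0,0,0],[0,0,0.14,0,0,0],[0,0,0.16,0,0,0],[0,0,0.11,0,0,0],[0,0,0.05,0,0,0],[0,0,0,0,0,0]]]'
python3 - <<'E'
from h import *
go([.5945,-.0118,.05],-13.5)
S=side(); b=S['im'][:,:,::-1]; s=env.sense()
A=cv2.resize(b[190:290,320:400],None,fx=5,fy=6,interpolation=cv2.INTER_CUBIC)
w=wrist('pics/w7.png'); B=cv2.imread('pics/w7.png')[200:480,240:440]; B=cv2.resize(B,(400,560))
t=vision.read_camera('top')['color'][:,:,::-1]
o=np.zeros((600,800,3),np.uint8); o[:,:400]=A; o[:560,400:]=B; cv2.imwrite('pics/c7.png',o)
c=s['tool_pos']; R=s['ee_rot']
print('blade tip bottom side px',[proj(S,c+R@np.array([x,0,z])).round(1).tolist() for x,z in((-.112,.010),(-.112,-.022),(-.02,-.022))])
sl=np.array([.5894,-.0332]); y=np.array([.2335,.9724]); x=np.array([.9724,-.2335])
print('wall inner edges',[proj(S,[*(sl+a*x+q*y),.034]).round(1).tolist() for a in(-.005,.005) for q in(-.109,-.006)])
E
```

```text
clock: 28.08
tool_pos: [0.5936, -0.0124, 0.0515]
ee_rot: [[0.234, 0.972, -0.002], [0.972, -0.234, 0.0], [-0.0, -0.002, -1.0]]
contact_force: [-0.1, -0.2, -0.7]
opening: 0.167
grasp_force: 25.0
clk 28.07 pos [ 0.5936 -0.0124  0.0515] j6 6.9 yaw -13.56 | d world mm [ 0.9  0.6 -1.5] tool shares [0.003 0.003 0.006] turn share -0.0003 open 0.167 F [-0.1 -0.2 -0.7] tilt [-0.0004 -0.0019]
blade tip bottom side px [[370.0, 260.0], [370.6, 250.8], [361.9, 229.2]]
wall inner edges [[369.7, 267.5], [360.2, 242.8], [373.4, 266.9], [363.7, 242.3]]
```

View pics/c7.png

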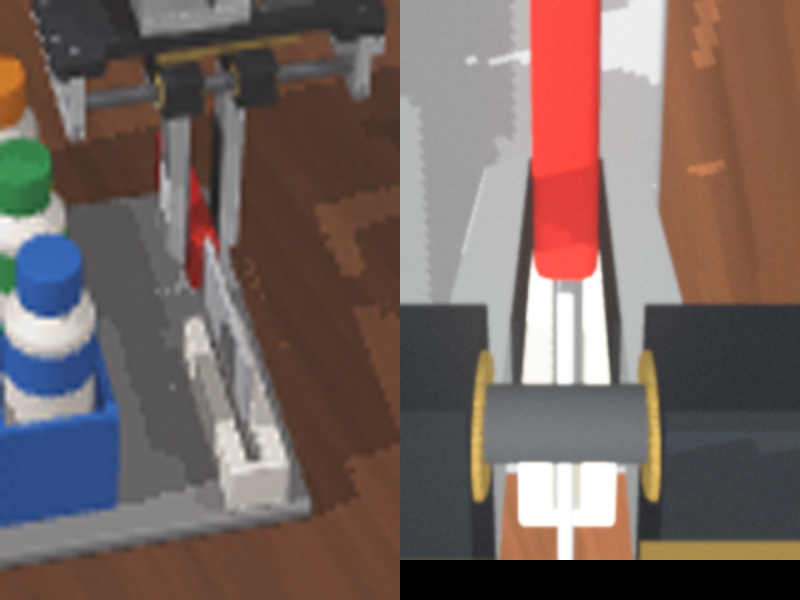

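The wrist half shows the blade centred at u≈566 between the walls, which span 518–615 and so centre at 566.5. The side half shows it above the open slot. I lower it with a 4° roll so the gripper body clears the green cap.

```bash
python3 -m handwheel '[[[0.003,0.005,0,0.011,0,0],[0,0,0,0.011,0,0],[0,0,0,0,0,0],[0,0.002,0.03,0,0,0],[0,0.002,0.03,0,0,0],[0,0,0,0,0,0]]]'; python3 -m handwheel '[[[0,0.0015,0.02,0,0,0],[0,0.0015,0.02,0,0,0],[0,0,0,0,0,0]]]';  python3 -m handwheel '[[[0,0.001,0.015,0,0,0],[0,0,0.006,0,0,0],[0,0,0,0,0,0]]]'; python3 -c "
from h import *
go([.5945,-.0118,.0203],-13.5)"
```

```text
clock: 28.98
tool_pos: [0.5946, -0.0109, 0.0359]
ee_rot: [[0.233, 0.97, -0.07], [0.972, -0.233, 0.016], [-0.0, -0.071, -0.997]]
contact_force: [0.8, 0.1, -1.4]
opening: 0.168
grasp_force: 25.0
clock: 29.35
tool_pos: [0.5953, -0.011, 0.0265]
ee_rot: [[0.233, 0.97, -0.068], [0.972, -0.233, 0.016], [-0.0, -0.07, -0.998]]
contact_force: [0.7, 0.4, -1.4]
opening: 0.168
grasp_force: 25.0
clock: 29.72
tool_pos: [0.5956, -0.011, 0.0217]
ee_rot: [[0.233, 0.97, -0.067], [0.972, -0.233, 0.016], [0.0, -0.069, -0.998]]
contact_force: [0.2, 0.7, -0.6]
opening: 0.168
grasp_force: 25.0
clk 29.73 pos [ 0.5956 -0.011   0.0217] j6 6.6 yaw -13.49 | d world mm [-1.1 -0.8 -1.4] tool shares [-0.004 -0.003  0.006] turn share 0.0 open 0.168 F [ 0.2  0.7 -0.6] tilt [ 0.0001 -0.0693]
```

```bash
python3 -m handwheel '[[[0,0,0.003,0,0,0],[0,0,0,0,0,0],[0,0,0,0,0,0]]]' 0.4; python3 -m handwheel '[[[0,0,-0.04,0,0,0],[0,0,-0.1,0,0,0],[0,0,-0.2,0,0,0],[0,0,-0.2,0,0,0],[0,0,-0.1,0,0,0],[0,0,0,0,0,0],[0,0,0,0,0,0],[0,0,0,0,0,0]]]'
python3 - <<'E'
from h import *
w=wrist('pics/w8.png'); im=w['im']; s=env.sense()
h=cv2.cvtColor(im,cv2.COLOR_RGB2HSV); m=(((h[...,0]<6)|(h[...,0]>174))&(h[...,1]>150)&(h[...,2]>80)).astype(np.uint8)
for c in cv2.findContours(m,0,2)[0]:
    if cv2.contourArea(c)>300:
        b=cv2.boxPoints(cv2.minAreaRect(c)); P=np.array([ray(w,q,.038) for q in b])[:,:2]; k=(P-[.5894,-.0332])@np.array([[.9724,.2335],[-.2335,.9724]]); print(b.round().tolist(),'kit-slot frame mm',(k*1000).round(1).tolist())
t=vision.read_camera('top'); T=t['color'][:,:,::-1]; S=side()['im'][:,:,::-1]
o=np.zeros((600,800,3),np.uint8)
o[:400,:400]=cv2.resize(T[140:260,230:350],(400,400),interpolation=cv2.INTER_CUBIC)
o[:400,400:]=cv2.resize(S[190:290,290:390],(400,400),interpolation=cv2.INTER_CUBIC)
cv2.imwrite('pics/f.png',o)
for n,col,bx in(('blue',(105,125),(290,190,345,255)),('orange',(8,20),(230,170,280,232)),('green',(60,85),(265,180,310,240))):
    print(n)
E
```

```text
clock: 30.1
tool_pos: [0.5958, -0.011, 0.0214]
ee_rot: [[0.233, 0.97, -0.067], [0.972, -0.233, 0.016], [0.0, -0.069, -0.998]]
contact_force: [-0.4, -0.3, -0.1]
opening: 0.394
grasp_force: 0.0
clock: 31.1
tool_pos: [0.6053, -0.0135, 0.1785]
ee_rot: [[0.233, 0.97, -0.071], [0.972, -0.233, 0.017], [-0.0, -0.073, -0.997]]
contact_force: [-0.2, 0.3, 0.3]
opening: 0.399
grasp_force: 0.0
[[314.0, 139.0], [332.0, 139.0], [332.0, 241.0], [314.0, 241.0]] kit-slot frame mm [[-7.5, 95.0], [7.4, 95.1], [8.0, 7.3], [-8.1, 6.9]]
blue
orange
green
```

Run:
```python
from h import *
S=side(); h=cv2.cvtColor(S['im'],cv2.COLOR_RGB2HSV); a=np.linspace(0,6.28,60)
for n,(lo,hi),p in(('blue',(105,125),(.4714,-.0748)),('green',(60,85),(.4873,-.0087)),('orange',(5,20),(.5032,.0575))):
    P=np.array([proj(S,[p[0]+.017*np.cos(t),p[1]+.017*np.sin(t),z]) for t in a for z in(.112,.133)])
    x0,y0,x1,y1=int(P[:,0].min())-5,int(P[:,1].min())-8,int(P[:,0].max())+5,int(P[:,1].max())+2
    m=((h[...,0]>=lo)&(h[...,0]<=hi)&(h[...,1]>110))[y0:y1,x0:x1].astype(np.uint8)
    _,l,st,_=cv2.connectedComponentsWithStats(m); i=1+st[1:,4].argmax()
    print(n,'seen x0,x1,y0',st[i,0]+x0,st[i,0]+st[i,2]+x0,st[i,1]+y0,'y1',st[i,1]+st[i,3]+y0,'pred',P[:,0].min().round(1),P[:,0].max().round(1),P[:,1].min().round(1),P[:,1].max().round(1))
# spatula blade tilt check: handle in side view
m=(((h[...,0]<6)|(h[...,0]>174))&(h[...,1]>150)).astype(np.uint8); m[:,:330]=0; m[290:]=0
ys,xs=np.nonzero(m); print('handle seen',xs.min(),xs.max(),ys.min(),ys.max())
sl=np.array([.5894,-.0332]); y=np.array([.2335,.9724]); x=np.array([.9724,-.2335])
Q=np.array([proj(S,[*(sl+u*x+v*y),z]) for u in(-.008,.008) for v in(.002,.092) for z in(.01,.038)]); print('pred',Q.min(0),Q.max(0))
```

```text
blue seen x0,x1,y0 323 336 229 y1 243 pred 322.5 335.9 229.0 243.9
green seen x0,x1,y0 318 330 213 y1 226 pred 317.5 330.4 213.3 227.5
orange seen x0,x1,y0 307 330 190 y1 214 pred 312.7 325.3 198.6 212.3
handle seen 351 362 220 241
pred [350.6197205  219.74141529] [364.08233907 247.74747494]
```

Run:
```python
from h import *
S=side(); h=cv2.cvtColor(S['im'],cv2.COLOR_RGB2HSV)
m=((h[...,0]>=8)&(h[...,0]<=20)&(h[...,1]>190)&(h[...,2]>130)).astype(np.uint8); m[:,:295]=0;m[:,345:]=0;m[:185]=0;m[260:]=0
_,l,st,_=cv2.connectedComponentsWithStats(m); print(st[1:][st[1:,4]>10])
```

```text
[[313 199  12  12 127]
 [307 216  10  24  91]]
```

Measured against the side view, the orange cap (u 313–325, top v 199) matches a fully seated bottle (312.7–325.3, 198.6). Blue, green and the spatula match as well, so I hand in.

```bash
python3 -c "
from station import close_job
print(close_job())"
```

```text
the job is handed in; nothing more can be done
None
```

The job is handed in at about 31 s: by the last camera measurements the blue and orange bottles sit on their pocket floors, the spatula is down in the slot with its handle out of the open end, the green bottle is still in its pocket, and no contact with a bystander showed; no verdict came back.

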